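# Snug the adjustable wrench on a bulkhead nut and tighten it

### The job

The adjustable wrench is slipped loosely over the big hexagon nut on the test box. Roll its worm until the jaw is snug on the nut, without forcing the jaw itself and before the nut is turned; then swing the handle to tighten the nut clockwise until it comes to its stop. Let go, leaving the wrench lying snug on the nut and the other bench things where they are.

Things in the scene. Friction and masses are not known exactly. Their poses are not given: they have to be found in the camera images.
- station: Fixed aluminium test box, top 60 mm above the bench, spanning x -45 to +75, y -70 to +100 mm in its frame. Origin on the bench straight below the nut's axis; own +x points away from the robot (yaw within 15 degrees of the world's). The nut stands on its top, under the front edge of a wooden ledge.
- ledge_edge (a point): Middle of the lower front edge of the wooden ledge over the work, 120 mm above the box top. In the station's frame the ledge spans x 6 to 70, y -60 to 140, z 180 to 200 mm (a bin on it up to 225), on two rear posts at x 62. It blocks an upright tool at the worm: lean the tool back toward station -x, 22 to 35 degrees.
- nut_top (a point): Centre of the top face of the steel hexagon nut: 28 mm across flats, 14 mm high, axis vertical, 1.5 to 15.5 mm above the box top. A 19 mm brass stub sticks 6.5 mm out of its top (look only).
- nut (a joint): Rotation of the nut, rad: 0 at the start, grows clockwise seen from above, hard stop at 0.75. It turns against steady friction of about 0.3 N m (about 2.3 N at the handle's grip point).
- wrench: Loose steel adjustable wrench, about 0.5 kg, flat on the box top around the nut. Origin at its underside on the nut's axis when seated; +x along the handle, z up. Fixed jaw's flat at y +14 mm, movable jaw on the -y side, throat at x 17.5. Head 14 mm thick, x -17 to 62. At the start the handle points to station -y and some 15 degrees towards the robot.
- mouth (a point): Middle between the jaws when set to 28 mm: x 0, y 0, z 7 mm in the wrench's frame; on the nut's axis when seated.
- jaw: The movable jaw, sliding along the wrench's y, driven by the worm: 0.8 mm of closing per rad. Self-locking up to about 40 N. Its origin is the wrench's origin when fully open and moves +y as it closes. Finger force of 15 N on the jaw counts as forcing it; a brush does no harm.
- jaw_face (a point): Middle of the movable jaw's flat. In the wrench's frame y = -22 mm fully open (36 mm opening), -17 to -20 at the start, -14 when tight on the nut's flats (28 mm opening); snug means within about 1 mm of tight.
- worm_top (a point): Middle of the worm's topmost line, x 37, y 0, z 19 mm in the wrench's frame. The worm is a knurled steel roller, 18 mm diameter, 18 mm long, axis along the wrench's y, 5 mm proud of the head's top between two cheeks. Rubbing its top from the handle towards the nut (wrench -x) closes the jaw, the other way opens it: lift between strokes.
- worm: The worm roller (origin at its middle, 10 mm above the wrench underside; it spins with the roller). Friction about 1 on a fingertip. Free rolling takes 4 to 6 N along the stroke, so press with 8 to 15 N; when snug it stops rolling and the fingertip drags or slips.
- handle_grip (a point): Point of the handle to grip or push, x 132, y 0, z 7 mm in the wrench's frame. The handle spans x 60 to 152 mm, 22 mm wide, z 1 to 13; here it hangs past the edge of the box, 60 mm above the bench. Tightening (clockwise from above) swings it towards the wrench's -y, towards the robot.
- screwdriver: Bystander: screwdriver lying on the bench, to the right of the station.
- spool: Bystander: small grey spool, 56 mm diameter, 40 mm high, standing on the bench to the right.
- flux: Bystander: white bottle, 44 mm diameter, 90 mm high, standing on the bench to the left.
Not all that is in view belongs to the job. Several things have the shape of the wrench; the one meant has the colours described above. Leave any pink look-alike of the station alone.

How it is judged:
By the outcome, as a careful person would: the job done as asked, in the order asked, and still so for the second after the job is handed in, with the robot touching nothing.
It also fails if it takes over 64 s, if anything falls off the work surface, if the arm or the gripper's body presses on something with over 40 N, if the wrist force passes 120 N, or if a joint passes its speed limit or range.

### The arm

A 6-joint arm with a two-finger parallel gripper is mounted at the origin on the work surface. World frame = base frame: x ahead of the robot, y to its left, z up, the work surface at z = 0. Lengths are in m, angles in degrees, forces in N, time in s.
With the tool pointing down it reaches from about 0.3 to 0.75 m from the base axis. Payload 8.5 kg.
Tool frame: the origin (TCP) lies on the centre line of the jaws, within the pads' length; the fingertips stand 19 mm ahead of it and the grasp point (between the pads) is the TCP; z points along the fingers, x is the direction in which the jaws open and shut, and the axes are right-handed (so a half turn about z gives the same grasp; the last joint's range is limited). The gripper opens to 85 mm and grips with 20 to 120 N. Pads are 22 mm wide; open, the fingers measure 114 mm over their backs; the gripper's body (76 mm by 85 mm) begins 54 mm behind the grasp point. The pads swing forward as they close: fully open they stand 13 mm farther back than shut.
Start: joints at [61.175, 21.807, 74.336, -0, 83.858, -12.336], TCP at [0.156, 0.527, 0.25] pointing down, gripper open.
Joint ranges: [-178.18, 178.18], [-50.72, 133.34], [12.68, 142.11], [-81.47, 261.47], [9.98, 163.14], [-165.26, 165.26]. Speed limits (degrees/s): [136.94, 136.94, 180, 180, 180, 180].

### API

Orientations are given as a 3x3 rotation matrix whose columns are the frame's x, y, z axes.
In Python, from rig import env, cams, order gives the robot as it stands.
- The arm moves only by the tool step_arm, never from a script. Its argument "steps" is a list of rows, each an object with "xyz": the shift along the tool's x, y, z normalised to -1 to 1, where 1 is 0.04 m, a list of three; "turn": the turn, a rotation vector about the tool's x, y, z normalised to -1 to 1, where 1 is 0.08 rad, a list of three; "gripper": the gripper command: -1 is shut, 1 is fully open, values between are in proportion. A call has 1 to 20 rows; each row shifts and turns the commanded pose from where the row before left it, along the tool's axes as they then stand; what a row does not reach is not made up. A row lasts 1/12 s, in which the tool goes at most 41.7 mm and 7.16 degrees, less where a joint would pass 70% of its speed; a pose out of reach is approached as far as the arm can. A call with a number of a shift or a turn outside -1 to 1 is refused whole. A call with a gripper value outside its range is refused whole. The fingers move at their own pace and stop on an object; "squeeze" is the grip in N (left out, the last holds). Time passes only in rows, so rows that do not move let the fingers close. It gives the time, the measured TCP pose, the force and the opening at its end, in the units of the state.
- env.observe(): the state, without advancing time (a new reading comes with each control period).
- cams.get_image(name): name is "scene" or "top" or "wrist"; returns (picture, depth): 384x512x3 uint8, red, green, blue; 384x512 float32, m along the optical axis (not along the pixel's ray), 0 where there is no reading.
- cams.camera_info(name): a dict with "fx", "fy", "cx", "cy" (pixels), "extrinsics" (4x4, takes a point from camera to world coordinates). Camera axes: x right, y down, z forward; pixel columns grow to the right and rows downward; lengths in m; the calibration is good to about 2 mm. A picture is of the moment at which its call begins: read the wrist's pose just before it. camera_info takes no time and is no camera call; for the wrist camera it gives the pose at the moment of the call.
- order.close_job(): hands the job in, once; it reports no verdict.
The state is a dict: "time_s": time; "q": joint angles; "qvel": joint speeds; "joint_efforts": joint torques, N m; "position": TCP position; "tool_rot": TCP orientation; "ft_force": force on the tool from outside, world axes, zero at the start; "wrist_torque": the same for the moment, N m; "grip_width": finger opening in m.
Only numpy, scipy, OpenCV 4.12 (cv2) and the standard library are available. Lean on these libraries where they do the work, as an engineer would, in place of code of your own. Each camera call takes 0.05 s, during which the arm holds its last target. There are 200 camera calls.

## Working session

There is one attempt and no reset: what is moved stays moved. The work goes in short steps, Python scripts to look and compute and a tool call to move; the robot and the scene stay as the last step left them, time stands still between calls to the robot, and variables do not carry over. Pictures are saved under pics/ and viewed, about 8 in all and at most 12, crops included, and the job is handed in when it is done.

Besides the shell and the picture viewer there is one more tool, called by a JSON object that holds its "fn" and its "kwargs", one argument or row to a line. step_arm: Moves the arm, as the interface text tells. Scaled input: -1 to 1 covers 0.04 m each way for a shift and 0.08 rad each way for a turn. Its arguments: {"type":"object","properties":{"steps":{"type":"array"},"squeeze":{"type":"number"}},"required":["steps"]}

```bash
mkdir -p pics; ls; python3 - <<'E'
from rig import env,cams,order
import cv2,numpy as np
s=env.observe();print({k:np.round(v,3).tolist() for k,v in s.items()})
a,da=cams.get_image("scene");b,db=cams.get_image("top")
np.savez('pics/v1.npz',a=a,da=da,b=b,db=db)
for n in("scene","top","wrist"):
    i=cams.camera_info(n);print(n,i["fx"],i["cx"],i["cy"],np.round(i["extrinsics"],3).tolist())
cv2.imwrite('pics/scene1.png',a[:,:,::-1]);cv2.imwrite('pics/top1.png',b[:,:,::-1])
E
```

```text
pics
{'time_s': 0.0, 'q': [61.177, 21.842, 74.386, 0.001, 83.858, -12.335], 'qvel': [0.033, 0.143, -0.061, -0.01, -0.055, 0.083], 'joint_efforts': [0.0, -44.847, -23.127, -0.0, 0.005, 0.0], 'position': [0.156, 0.527, 0.25], 'tool_rot': [[0.284, 0.959, -0.001], [0.959, -0.284, -0.001], [-0.001, -0.0, -1.0]], 'ft_force': [-0.445, -0.053, -0.221], 'wrist_torque': [0.032, -0.025, 0.004], 'grip_width': 0.086}
scene 380.0435507896364 250.4730694349573 191.64776560177273 [[-0.933, -0.325, 0.155, 0.377], [-0.36, 0.845, -0.396, 0.451], [-0.003, -0.425, -0.905, 1.113], [0.0, 0.0, 0.0, 1.0]]
top 381.1642967047355 257.3560865777507 190.55381614982355 [[0.026, -0.981, 0.191, 0.359], [-1.0, -0.022, 0.022, 0.016], [-0.018, -0.191, -0.981, 1.04], [0.0, 0.0, 0.0, 1.0]]
wrist 315.77780777003375 255.32901610306968 189.35476730130577 [[0.284, 0.909, 0.305, 0.078], [0.959, -0.269, -0.092, 0.551], [-0.001, 0.318, -0.948, 0.374], [0.0, 0.0, 0.0, 1.0]]
```

View pics/scene1.png

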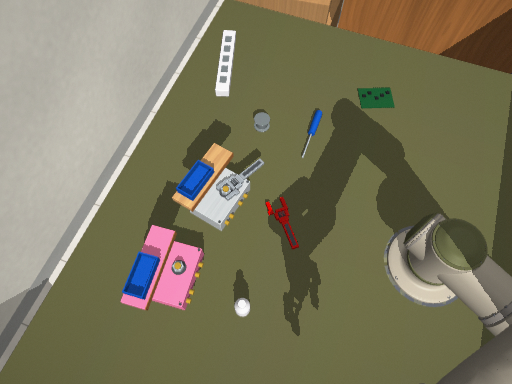

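View pics/top1.png

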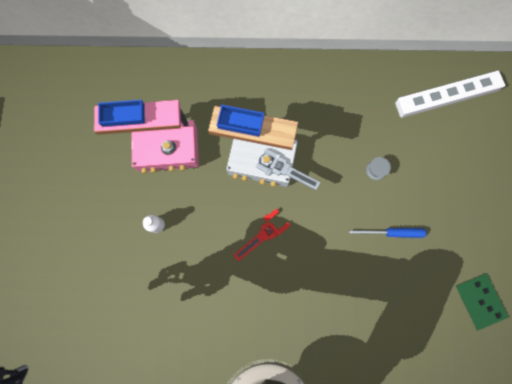

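Candidates for the station are the aluminium box at top (262,158) / scene (222,195), and the pink look-alike at top (165,147) / scene (175,268). Candidates for the wrench are the grey one on the aluminium box at top (285,168) and the red one on the bench at top (265,235). I choose the aluminium box with the grey wrench and check it in a close crop.

```bash
python3 - <<'E'
import cv2,numpy as np
v=np.load('pics/v1.npz')
c1=cv2.resize(v['b'][95:195,205:330],None,fx=5,fy=5,interpolation=cv2.INTER_CUBIC)
c2=cv2.resize(v['a'][140:235,165:275],None,fx=5,fy=5,interpolation=cv2.INTER_CUBIC)[:500]
c1=cv2.resize(c1,(500,400));c2=cv2.resize(c2,(300,260))
o=np.zeros((400,800,3),np.uint8);o[:,:500]=c1;o[:260,500:]=c2
cv2.imwrite('pics/crop1.png',o[:,:,::-1])
E
```

```text
(no output)
```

View pics/crop1.png

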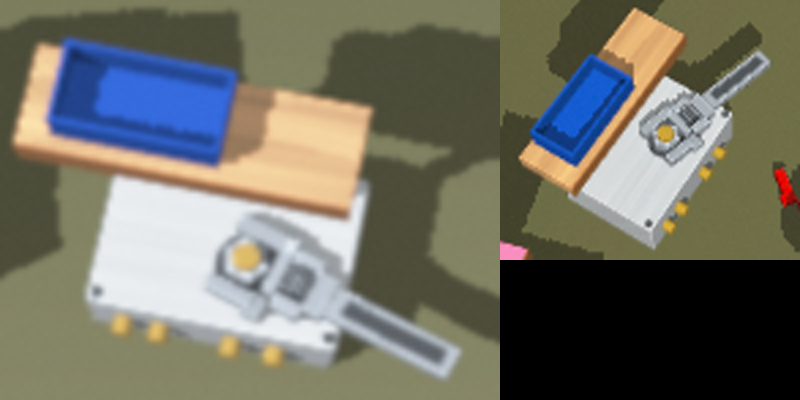

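```bash
cat > h.py <<'E'
from rig import env,cams,order
import cv2,numpy as np
def ray(n,u,v,z,info=None):
    i=info or cams.camera_info(n);E=np.array(i["extrinsics"])
    d=E[:3,:3]@[(u-i["cx"])/i["fx"],(v-i["cy"])/i["fy"],1.];o=E[:3,3]
    return o+d*(z-o[2])/d[2]
E
python3 - <<'E'
from h import *
v=np.load('pics/v1.npz')
for n,k,box in(("top","b",(255,150,280,170)),("scene","a",(212,178,240,200))):
    im=v[k];x0,y0,x1,y1=box
    h=cv2.cvtColor(im,cv2.COLOR_RGB2HSV)[y0:y1,x0:x1]
    m=((h[...,0]>12)&(h[...,0]<32)&(h[...,1]>110)).astype(np.uint8)
    nn,l,st,c=cv2.connectedComponentsWithStats(m);j=1+st[1:,4].argmax()
    u=c[j]+[x0,y0];print(n,u,st[j,4],ray(n,*u,.081)*1000)
    im2=cv2.cvtColor(im,cv2.COLOR_RGB2HSV)
a=ray("top",318,185,.073);b=ray("top",229.25,167.75,.06);c=ray("top",287.5,179.25,.06)
print(a,b,c,"station yaw",np.degrees(np.arctan2(-(b-c)[0],(b-c)[1])))
# ledge front lower corners
for p in((208.5,131.5),(292,149)):print(ray("top",*p,.18))
# worm dark centre in crop (297,283)
print("worm",ray("top",205+297/4,95+283/4,.078))
s=ray("scene",165+(768-500)*.3667,140+62*.3654,.073);print("tip scene",s)
E
```

```text
top [266.2173913  158.91304348] 23 [629.27376091  17.02747259  81.        ]
scene [225.27586207 188.4137931 ] 29 [629.1345796   16.81198017  81.        ]
[ 0.56453755 -0.11832366  0.073     ] [0.60882802 0.11462277 0.06      ] [ 0.58097313 -0.04015078  0.06      ] station yaw -10.202412516940422
[0.6658786  0.15553603 0.18      ]
[ 0.62668908 -0.04299079  0.18      ]
worm [ 0.61241751 -0.01727609  0.078     ]
tip scene [ 0.55447353 -0.11194041  0.073     ]
```

The crop shows the silver wrench around the brass-stubbed nut on the aluminium box, with the stub at crop (245,257), worm at (297,283) and handle end at (452,360). Both views put the nut axis at (0.629, 0.017), and the wrench yaw is about -116°.

```bash
cat >> h.py <<'E'
from scipy.spatial.transform import Rotation as Ro
N=np.array([.629,.017]);YAW=-116.
def wr(x,y,z,yaw=None):
    a=np.radians(YAW if yaw is None else yaw);return np.array([N[0]+x*np.cos(a)-y*np.sin(a),N[1]+x*np.sin(a)+y*np.cos(a),.06+z])
def Rlean(yaw,lean):  # yaw: wrench yaw; tool x along wrench -x, tool y along wrench y, leaned back
    a=np.radians(yaw);l=np.radians(lean);x=-np.array([np.cos(a),np.sin(a),0]);h=np.array([-np.sin(a),np.cos(a),0]);z=np.array([0,0,1.])
    return np.c_[x,np.cos(l)*h+np.sin(l)*z,np.sin(l)*h-np.cos(l)*z]
def plan(p,R=None):
    s=env.observe();R0=np.array(s["tool_rot"]);R=R0 if R is None else R
    rv=Ro.from_matrix(R0.T@R).as_rotvec()
    print("turn total (units)",np.round(rv/.08,2)," shift after turn",np.round(R.T@(p-s["position"])/.04,3)," shift before turn",np.round(R0.T@(p-s["position"])/.04,3))
def tcp(contact,R):return np.array(contact)-R@np.array([0,-.011,.019])
E
python3 - <<'E'
from h import *
R=Rlean(YAW,32);t=tcp(wr(.037,-.003,.019),R);print(np.round(R,3).tolist(),t)
plan(t+[-.03,0,.08],R)
E
```

```text
[[0.438, 0.762, 0.476], [0.899, -0.372, -0.232], [-0.0, 0.53, -0.848]] [ 0.60941883 -0.0146159   0.10094203]
turn total (units) [-6.97 -0.56  2.02]  shift after turn [-7.534 12.192  9.648]  shift before turn [-9.98  13.995  1.73 ]
```

{"fn": "step_arm", "kwargs": {
  "steps": [
    {"xyz": [-0.555,0.777,0.096],"turn": [0,0,0],"gripper": -1},
    {"xyz": [-0.555,0.777,0.096],"turn": [0,0,0],"gripper": -1},
    {"xyz": [-0.555,0.777,0.096],"turn": [0,0,0],"gripper": -1},
    {"xyz": [-0.555,0.777,0.096],"turn": [0,0,0],"gripper": -1},
    {"xyz": [-0.555,0.777,0.096],"turn": [0,0,0],"gripper": -1},
    {"xyz": [-0.555,0.777,0.096],"turn": [0,0,0],"gripper": -1},
    {"xyz": [-0.555,0.777,0.096],"turn": [0,0,0],"gripper": -1},
    {"xyz": [-0.555,0.777,0.096],"turn": [0,0,0],"gripper": -1},
    {"xyz": [-0.555,0.777,0.096],"turn": [0,0,0],"gripper": -1},
    {"xyz": [-0.555,0.777,0.096],"turn": [0,0,0],"gripper": -1},
    {"xyz": [-0.555,0.777,0.096],"turn": [0,0,0],"gripper": -1},
    {"xyz": [-0.555,0.777,0.096],"turn": [0,0,0],"gripper": -1},
    {"xyz": [-0.555,0.777,0.096],"turn": [0,0,0],"gripper": -1},
    {"xyz": [-0.555,0.777,0.096],"turn": [0,0,0],"gripper": -1},
    {"xyz": [-0.4,0.5,0],"turn": [0,0,0],"gripper": -1},
    {"xyz": [0,0,0],"turn": [-0.871,-0.07,0.25],"gripper": -1},
    {"xyz": [0,0,0],"turn": [-0.871,-0.07,0.25],"gripper": -1},
    {"xyz": [0,0,0],"turn": [-0.871,-0.07,0.25],"gripper": -1},
    {"xyz": [0,0,0],"turn": [-0.871,-0.07,0.25],"gripper": -1}
  ],
  "squeeze": 30
}}

```text
time_s: 1.68
position: [0.4997, 0.0846, 0.1964]
tool_rot: [[0.363, 0.896, 0.256], [0.932, -0.346, -0.111], [-0.011, 0.278, -0.96]]
ft_force: [0.3, -0.0, 0.2]
grip_width: -0.0003
```

{"fn": "step_arm", "kwargs": {
  "steps": [
    {"xyz": [0,0,0],"turn": [-0.871,-0.07,0.25],"gripper": -1},
    {"xyz": [0,0,0],"turn": [-0.871,-0.07,0.25],"gripper": -1},
    {"xyz": [0,0,0],"turn": [-0.871,-0.07,0.25],"gripper": -1},
    {"xyz": [0,0,0],"turn": [-0.871,-0.07,0.25],"gripper": -1},
    {"xyz": [0,0,0],"turn": [0,0,0],"gripper": -1},
    {"xyz": [0,0,0],"turn": [0,0,0],"gripper": -1}
  ]
}}

```text
time_s: 2.18
position: [0.4993, 0.0851, 0.1962]
tool_rot: [[0.435, 0.765, 0.475], [0.9, -0.37, -0.23], [0.0, 0.528, -0.849]]
ft_force: [1.2, 0.7, -0.7]
grip_width: -0.0005
```

```bash
python3 - <<'E'
from h import *
s=env.observe();print(s['time_s'],s['position'],np.round(s['q'],1),s['ft_force'],s['grip_width'])
R=Rlean(YAW,32);t=tcp(wr(.037,-.003,.019),R)
plan(t+[-.03,0,.08],R)
i=cams.camera_info("wrist");im,d=cams.get_image("wrist");np.savez('pics/w1.npz',im=im,d=d,E=i["extrinsics"])
cv2.imwrite('pics/w1.png',im[:,:,::-1])
E
```

```text
2.1833 [0.49932843 0.08512975 0.19624789] [  3.3  13.9 103.4 -25.3  36.9 -44. ] [ 1.22884838  0.72255248 -0.73463441] -0.0005074550532280557
turn total (units) [-0.03 -0.02  0.03]  shift after turn [-1.364  2.25   1.857]  shift before turn [-1.373  2.251  1.849]
```

View pics/w1.png

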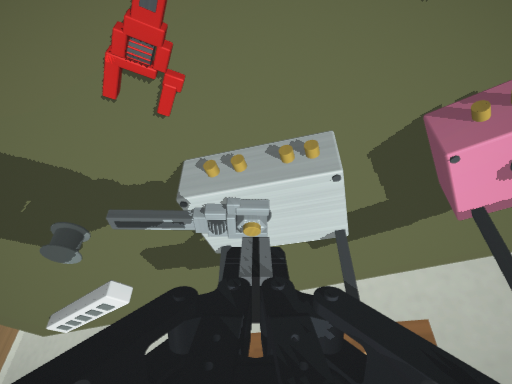

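The wrist view shows the worm at (215,225), nut stub at (252,229), closed fingertips at (257,240), and the ledge at the bottom edge. I move to a hover over the worm.

{"fn": "step_arm", "kwargs": {
  "steps": [
    {"xyz": [-0.34,0.56,0.46],"turn": [0,0,0],"gripper": -1},
    {"xyz": [-0.34,0.56,0.46],"turn": [0,0,0],"gripper": -1},
    {"xyz": [-0.34,0.56,0.46],"turn": [0,0,0],"gripper": -1},
    {"xyz": [-0.34,0.56,0.46],"turn": [0,0,0],"gripper": -1},
    {"xyz": [0,0,0],"turn": [0,0,0],"gripper": -1},
    {"xyz": [0,0,0],"turn": [0,0,0],"gripper": -1}
  ]
}}

```text
time_s: 2.73
position: [0.5803, -0.016, 0.1813]
tool_rot: [[0.439, 0.762, 0.476], [0.899, -0.373, -0.231], [0.001, 0.529, -0.849]]
ft_force: [-0.9, -0.2, -0.3]
grip_width: 0.0
```

```bash
python3 - <<'E'
from h import *
R=Rlean(YAW,32);t=tcp(wr(.037,-.003,.019),R)
s=env.observe();print(s['time_s'],s['position'],np.round(s['q'],1),s['ft_force'])
plan(t+[-.015,0,.03],R)
i=cams.camera_info("wrist");im,d=cams.get_image("wrist");np.savez('pics/w2.npz',im=im,d=d,E=i["extrinsics"])
cv2.imwrite('pics/w2.png',cv2.resize(im[130:330,100:400],None,fx=2.6,fy=2.6,interpolation=cv2.INTER_CUBIC)[:,:,::-1])
# predicted pixels
E=np.array(i["extrinsics"])
for nm,p in (("worm",wr(.037,0,.019)),("stub",wr(0,0,.022)),("grip",wr(.132,0,.013)),("tipedge",s['position']+np.array(s['tool_rot'])@[0,-.011,.019])):
    c=E[:3,:3].T@(p-E[:3,3]);print(nm,i["fx"]*c[0]/c[2]+i["cx"],i["fy"]*c[1]/c[2]+i["cy"])
E
```

```text
2.7333 [ 0.58032368 -0.01604614  0.18130151] [ -9.7  20.3  96.4 -15.6  33.3 -62.9] [-0.91161455 -0.2018977  -0.29665928]
turn total (units) [-0.01 -0.01 -0.01]  shift after turn [ 0.187 -0.412  1.227]  shift before turn [ 0.185 -0.411  1.228]
worm 274.0452221636454 158.45399742968885
stub 325.1222760747106 161.31201162099197
grip 146.18478081620026 152.91674047115842
tipedge 254.8429873162907 231.74943735527876
```

View pics/w2.png

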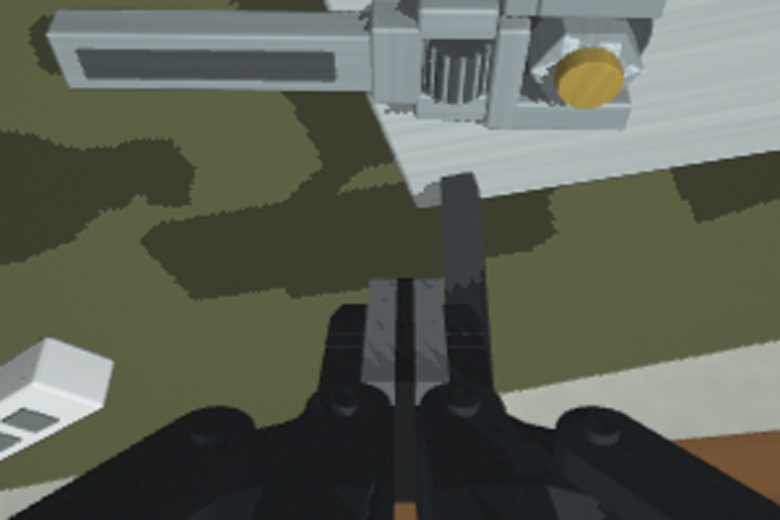

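The worm is at (276,157) against a predicted (274,158), so the model agrees within 1 mm. I descend to about 4 mm above it.

{"fn": "step_arm", "kwargs": {
  "steps": [
    {"xyz": [0.055,-0.064,0.405],"turn": [0,0,0],"gripper": -1},
    {"xyz": [0.055,-0.064,0.405],"turn": [0,0,0],"gripper": -1},
    {"xyz": [0.055,-0.064,0.405],"turn": [0,0,0],"gripper": -1},
    {"xyz": [0.055,-0.064,0.405],"turn": [0,0,0],"gripper": -1},
    {"xyz": [0,0,0],"turn": [0,0,0],"gripper": -1},
    {"xyz": [0,0,0],"turn": [0,0,0],"gripper": -1}
  ]
}}

```text
time_s: 3.28
position: [0.606, -0.0168, 0.1211]
tool_rot: [[0.436, 0.764, 0.476], [0.9, -0.37, -0.23], [0.001, 0.529, -0.849]]
ft_force: [0.9, 1.2, 0.2]
grip_width: -0.0002
```

{"fn": "step_arm", "kwargs": {
  "steps": [
    {"xyz": [0,-0.04,0.064],"turn": [0,0,0],"gripper": -1},
    {"xyz": [0,-0.04,0.064],"turn": [0,0,0],"gripper": -1},
    {"xyz": [0,0,0],"turn": [0,0,0],"gripper": -1}
  ]
}}

```text
time_s: 3.53
position: [0.6061, -0.0173, 0.1154]
tool_rot: [[0.436, 0.763, 0.477], [0.9, -0.371, -0.231], [0.001, 0.53, -0.848]]
ft_force: [0.4, -0.2, -1.2]
grip_width: 0.0003
```

```bash
python3 - <<'E'
from h import *
s=env.observe();print(s['time_s'],s['position'],np.round(s['q'],1),s['ft_force'])
R=Rlean(YAW,32);t=tcp(wr(.037,-.003,.019),R);plan(t,R)
i=cams.camera_info("wrist");im,d=cams.get_image("wrist");np.savez('pics/w3.npz',im=im,d=d,E=i["extrinsics"])
cv2.imwrite('pics/w3.png',cv2.resize(im[130:290,130:400],None,fx=2.9,fy=2.9,interpolation=cv2.INTER_CUBIC)[:,:,::-1])
E
```

```text
3.5333 [ 0.60608211 -0.01732309  0.11544311] [ -9.4  28.   97.2 -20.5  25.2 -57.2] [ 0.37414256 -0.2466327  -1.23623304]
turn total (units) [ 0.   -0.03  0.02]  shift after turn [ 0.097 -0.154  0.331]  shift before turn [ 0.097 -0.154  0.332]
```

View pics/w3.png

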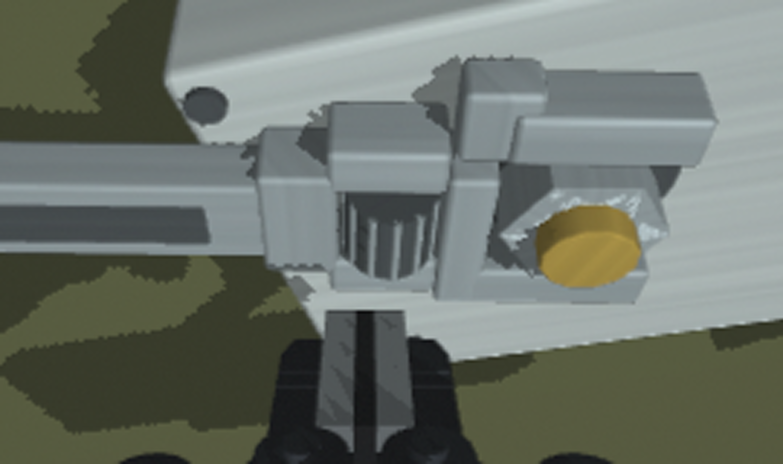

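The view shows the worm at crop (388,235), near cheek at (390,170), movable jaw at (610,140), and fingertips at (365,315) still above and beyond. I check heights from the depth image before touching.

```bash
cat >> h.py <<'E'
def cloud(d,E):
    i=cams.camera_info("wrist");v,u=np.mgrid[:384,:512];E=np.array(E)
    P=np.stack([(u-i["cx"])/i["fx"]*d,(v-i["cy"])/i["fy"]*d,d],-1)@E[:3,:3].T+E[:3,3]
    a=np.radians(YAW);D=P-[N[0],N[1],.06]
    return np.stack([D[...,0]*np.cos(a)+D[...,1]*np.sin(a),-D[...,0]*np.sin(a)+D[...,1]*np.cos(a),D[...,2]],-1)*1000
E
python3 - <<'E'
from h import *
w=np.load('pics/w3.npz');C=cloud(w['d'],w['E'])
for n,(u,v) in dict(cheek=(390,170),worm=(390,235),headR=(470,230),jaw=(600,145),fixed=(560,290),stub=(590,240),finger=(345,325),finger2=(395,325),far=(390,288),handle=(100,180),box=(150,60)).items():
    print(n,np.round(C[int(130+v/2.9),int(130+u/2.9)],1))
c=C[150:240,int(130+610/2.9)]
print(np.round(c[::2,1:],1).tolist())
E
```

```text
cheek [ 36.2 -17.3  15.4]
worm [36.  -4.  20.2]
headR [20.2  2.2 14.5]
jaw [  0.4 -21.9  14.1]
fixed [-0.5 23.1 15. ]
stub [ 0.2 -6.3 22.5]
finger [44.1 -9.3 42. ]
finger2 [35.6 -9.6 42.2]
far [35.3 23.  14.4]
handle [ 88.9 -10.5  12.6]
box [ 97.5  27.7 -59.7]
[[-29.5, 0.5], [-28.4, 0.8], [-27.5, 1.3], [-140.5, 117.6], [-28.5, 5.2], [-28.1, 6.2], [-29.1, 8.5], [-27.8, 8.7], [-28.0, 10.2], [-28.0, 11.6], [-28.4, 13.3], [-28.2, 14.5], [-27.5, 15.1], [-25.6, 14.7], [-23.7, 14.3], [-22.9, 15.0], [-21.2, 14.7], [-19.3, 14.5], [-18.0, 14.7], [-13.3, 12.1], [-13.5, 13.6], [-13.8, 15.2], [-13.6, 16.4], [-11.5, 16.0], [-10.0, 16.2], [-7.7, 15.8], [-8.9, 18.0], [-7.8, 18.4], [-7.9, 19.9], [-8.9, 21.8], [-8.6, 22.9], [-6.3, 22.5], [-4.8, 22.7], [-3.3, 23.0], [-1.3, 22.9], [1.4, 22.3], [3.6, 22.2], [3.6, 23.5], [5.6, 23.5], [20.9, 15.0], [23.8, 14.6], [26.0, 14.6], [29.3, 14.1], [53.2, 1.2], [57.3, 0.3]]
```

The depth gives the movable jaw's face at about -17.5 mm (outer face -28.2), so about 3.5 mm of closing is needed. The worm top is at 19-20 and the cheeks at 15. I lower until contact.

{"fn": "step_arm", "kwargs": {
  "steps": [
    {"xyz": [-0.05,-0.03,0.09],"turn": [0,0,0],"gripper": -1},
    {"xyz": [0,-0.04,0.08],"turn": [0,0,0],"gripper": -1},
    {"xyz": [0,-0.04,0.08],"turn": [0,0,0],"gripper": -1},
    {"xyz": [0,0,0],"turn": [0,0,0],"gripper": -1},
    {"xyz": [0,0,0],"turn": [0,0,0],"gripper": -1}
  ]
}}

```text
time_s: 4.0
position: [0.6069, -0.0201, 0.104]
tool_rot: [[0.437, 0.763, 0.477], [0.9, -0.371, -0.231], [0.001, 0.53, -0.848]]
ft_force: [0.1, -0.5, 0.2]
grip_width: -0.0002
```

{"fn": "step_arm", "kwargs": {
  "steps": [
    {"xyz": [0,-0.0133,0.021],"turn": [0,0,0],"gripper": -1},
    {"xyz": [0,0,0],"turn": [0,0,0],"gripper": -1}
  ]
}}

```text
time_s: 4.17
position: [0.6069, -0.02, 0.1033]
tool_rot: [[0.437, 0.763, 0.477], [0.9, -0.371, -0.231], [0.001, 0.53, -0.848]]
ft_force: [0.4, -0.3, -1.1]
grip_width: 0.0001
```

{"fn": "step_arm", "kwargs": {
  "steps": [
    {"xyz": [0,-0.0133,0.021],"turn": [0,0,0],"gripper": -1},
    {"xyz": [0,0,0],"turn": [0,0,0],"gripper": -1}
  ]
}}

```text
time_s: 4.33
position: [0.6069, -0.02, 0.1023]
tool_rot: [[0.437, 0.763, 0.477], [0.9, -0.371, -0.231], [0.001, 0.53, -0.848]]
ft_force: [-0.2, 0.9, -0.8]
grip_width: 0.0002
```

{"fn": "step_arm", "kwargs": {
  "steps": [
    {"xyz": [0,-0.0133,0.021],"turn": [0,0,0],"gripper": -1},
    {"xyz": [0,0,0],"turn": [0,0,0],"gripper": -1}
  ]
}}

```text
time_s: 4.5
position: [0.6069, -0.02, 0.1012]
tool_rot: [[0.437, 0.763, 0.477], [0.9, -0.371, -0.231], [0.001, 0.53, -0.848]]
ft_force: [-0.8, 0.5, 0.0]
grip_width: -0.0002
```

{"fn": "step_arm", "kwargs": {
  "steps": [
    {"xyz": [0,-0.0067,0.0105],"turn": [0,0,0],"gripper": -1},
    {"xyz": [0,0,0],"turn": [0,0,0],"gripper": -1}
  ]
}}

```text
time_s: 4.67
position: [0.6069, -0.02, 0.1008]
tool_rot: [[0.437, 0.763, 0.477], [0.9, -0.371, -0.231], [0.001, 0.53, -0.848]]
ft_force: [-0.6, -0.2, 0.3]
grip_width: -0.0002
```

{"fn": "step_arm", "kwargs": {
  "steps": [
    {"xyz": [0,-0.0067,0.0105],"turn": [0,0,0],"gripper": -1},
    {"xyz": [0,0,0],"turn": [0,0,0],"gripper": -1}
  ]
}}

```text
time_s: 4.83
position: [0.6069, -0.02, 0.1003]
tool_rot: [[0.437, 0.763, 0.477], [0.9, -0.371, -0.231], [0.001, 0.53, -0.848]]
ft_force: [-0.3, -0.9, 0.0]
grip_width: 0.0001
```

{"fn": "step_arm", "kwargs": {
  "steps": [
    {"xyz": [0,-0.0067,0.0105],"turn": [0,0,0],"gripper": -1},
    {"xyz": [0,0,0],"turn": [0,0,0],"gripper": -1}
  ]
}}

```text
time_s: 5.0
position: [0.6069, -0.02, 0.0998]
tool_rot: [[0.437, 0.763, 0.477], [0.9, -0.371, -0.231], [0.001, 0.53, -0.848]]
ft_force: [-0.0, -0.3, -1.0]
grip_width: -0.0002
```

{"fn": "step_arm", "kwargs": {
  "steps": [
    {"xyz": [0,-0.0067,0.0105],"turn": [0,0,0],"gripper": -1},
    {"xyz": [0,0,0],"turn": [0,0,0],"gripper": -1}
  ]
}}

```text
time_s: 5.17
position: [0.6069, -0.02, 0.0993]
tool_rot: [[0.437, 0.763, 0.477], [0.9, -0.371, -0.231], [0.001, 0.53, -0.848]]
ft_force: [-0.4, -1.1, -0.1]
grip_width: 0.0002
```

{"fn": "step_arm", "kwargs": {
  "steps": [
    {"xyz": [0,-0.0067,0.0105],"turn": [0,0,0],"gripper": -1},
    {"xyz": [0,0,0],"turn": [0,0,0],"gripper": -1}
  ]
}}

```text
time_s: 5.33
position: [0.607, -0.02, 0.099]
tool_rot: [[0.437, 0.763, 0.477], [0.9, -0.371, -0.231], [0.001, 0.53, -0.848]]
ft_force: [0.1, -0.4, 1.2]
grip_width: 0.0004
```

{"fn": "step_arm", "kwargs": {
  "steps": [
    {"xyz": [0,-0.0067,0.0105],"turn": [0,0,0],"gripper": -1},
    {"xyz": [0,0,0],"turn": [0,0,0],"gripper": -1}
  ]
}}

```text
time_s: 5.5
position: [0.6071, -0.02, 0.0987]
tool_rot: [[0.437, 0.762, 0.478], [0.9, -0.371, -0.231], [0.001, 0.531, -0.848]]
ft_force: [-0.1, -0.4, 3.4]
grip_width: -0.0
```

{"fn": "step_arm", "kwargs": {
  "steps": [
    {"xyz": [0,-0.0067,0.0105],"turn": [0,0,0],"gripper": -1},
    {"xyz": [0,0,0],"turn": [0,0,0],"gripper": -1}
  ]
}}

```text
time_s: 5.67
position: [0.6072, -0.02, 0.0984]
tool_rot: [[0.436, 0.762, 0.478], [0.9, -0.371, -0.231], [0.001, 0.531, -0.847]]
ft_force: [-2.2, -0.0, 5.7]
grip_width: 0.0
```

{"fn": "step_arm", "kwargs": {
  "steps": [
    {"xyz": [0,-0.0095,0.015],"turn": [0,0,0],"gripper": -1},
    {"xyz": [0,-0.0095,0.015],"turn": [0,0,0],"gripper": -1},
    {"xyz": [0,0,0],"turn": [0,0,0],"gripper": -1}
  ]
}}

```text
time_s: 5.92
position: [0.6074, -0.02, 0.0979]
tool_rot: [[0.436, 0.761, 0.48], [0.9, -0.37, -0.231], [0.002, 0.532, -0.847]]
ft_force: [-5.8, 0.2, 12.5]
grip_width: 0.0001
```

{"fn": "step_arm", "kwargs": {
  "steps": [
    {"xyz": [0.05,0,0],"turn": [0,0,0],"gripper": -1},
    {"xyz": [0.05,0,0],"turn": [0,0,0],"gripper": -1},
    {"xyz": [0.05,0,0],"turn": [0,0,0],"gripper": -1}
  ]
}}

```text
time_s: 6.17
position: [0.6099, -0.015, 0.0983]
tool_rot: [[0.437, 0.761, 0.479], [0.9, -0.37, -0.232], [0.001, 0.532, -0.846]]
ft_force: [-8.7, -2.1, 15.5]
grip_width: 0.0
```

{"fn": "step_arm", "kwargs": {
  "steps": [
    {"xyz": [0.05,0,0],"turn": [0,0,0],"gripper": -1},
    {"xyz": [0.05,0,0],"turn": [0,0,0],"gripper": -1},
    {"xyz": [0.05,0,0],"turn": [0,0,0],"gripper": -1}
  ]
}}

```text
time_s: 6.42
position: [0.6128, -0.0096, 0.0983]
tool_rot: [[0.436, 0.761, 0.48], [0.9, -0.37, -0.232], [0.001, 0.533, -0.846]]
ft_force: [-5.0, -3.5, 13.1]
grip_width: -0.0003
```

```bash
python3 - <<'E'
from h import *
s=env.observe();print(s['time_s'],s['position'],s['ft_force'], "tool-frame F",np.array(s['tool_rot']).T@s['ft_force'])
i=cams.camera_info("wrist");im,d=cams.get_image("wrist");np.savez('pics/w4.npz',im=im,d=d,E=i["extrinsics"])
C=cloud(d,i["extrinsics"])
m=(abs(C[...,0])<4)&(C[...,2]>3)&(C[...,2]<11)&(C[...,1]<-20)&(C[...,1]>-40);print("jaw outer y",np.median(C[m][:,1]),m.sum())
w=np.load('pics/w3.npz');C=cloud(w['d'],w['E'])
m=(abs(C[...,0])<4)&(C[...,2]>3)&(C[...,2]<11)&(C[...,1]<-20)&(C[...,1]>-40);print("before",np.median(C[m][:,1]),m.sum())
E
```

```text
6.4167 [ 0.61282109 -0.00958994  0.09831341] [-5.00258649 -3.46243403 13.09585692] tool-frame F [ -5.28339956   4.4528383  -12.67965731]
jaw outer y -27.406682190886023 230
before -28.299882490949905 180
```

The first stroke works: the jaw's outer face moved from -28.3 to -27.4 at a tangential 5.3 N. I lift, return and rub again.

{"fn": "step_arm", "kwargs": {
  "steps": [
    {"xyz": [0.05,0,0],"turn": [0,0,0],"gripper": -1},
    {"xyz": [0,0.08,-0.127],"turn": [0,0,0],"gripper": -1},
    {"xyz": [0,0,0],"turn": [0,0,0],"gripper": -1},
    {"xyz": [-0.175,0,0],"turn": [0,0,0],"gripper": -1},
    {"xyz": [-0.175,0,0],"turn": [0,0,0],"gripper": -1},
    {"xyz": [0,0,0],"turn": [0,0,0],"gripper": -1},
    {"xyz": [0,-0.035,0.056],"turn": [0,0,0],"gripper": -1},
    {"xyz": [0,-0.04,0.063],"turn": [0,0,0],"gripper": -1},
    {"xyz": [0,0,0],"turn": [0,0,0],"gripper": -1},
    {"xyz": [0.05,0,0],"turn": [0,0,0],"gripper": -1},
    {"xyz": [0.05,0,0],"turn": [0,0,0],"gripper": -1},
    {"xyz": [0.05,0,0],"turn": [0,0,0],"gripper": -1}
  ]
}}

```text
time_s: 7.47
position: [0.61, -0.0149, 0.0983]
tool_rot: [[0.437, 0.761, 0.479], [0.9, -0.37, -0.232], [0.001, 0.532, -0.846]]
ft_force: [-6.2, -2.1, 14.2]
grip_width: -0.0001
```

{"fn": "step_arm", "kwargs": {
  "steps": [
    {"xyz": [0.05,0,0],"turn": [0,0,0],"gripper": -1},
    {"xyz": [0.05,0,0],"turn": [0,0,0],"gripper": -1},
    {"xyz": [0.05,0,0],"turn": [0,0,0],"gripper": -1},
    {"xyz": [0.05,0,0],"turn": [0,0,0],"gripper": -1}
  ]
}}

```text
time_s: 7.8
position: [0.6138, -0.0076, 0.0982]
tool_rot: [[0.436, 0.761, 0.48], [0.9, -0.37, -0.231], [0.001, 0.533, -0.846]]
ft_force: [-1.5, -2.8, 7.7]
grip_width: 0.0001
```

```bash
cat >> h.py <<'E'
def look(f):
    s=env.observe();print(s['time_s'],s['position'],"tool-frame F",np.round(np.array(s['tool_rot']).T@s['ft_force'],1))
    i=cams.camera_info("wrist");im,d=cams.get_image("wrist");np.savez(f'pics/{f}.npz',im=im,d=d,E=i["extrinsics"])
    C=cloud(d,i["extrinsics"]);z=(C[...,2]>3)&(C[...,2]<11)
    for n,x0,x1,y0,y1 in(("jaw outer",-4,4,-40,-18),("cheek outer",33,41,-40,-10),("handle side",75,140,-20,0)):
        m=z&(C[...,0]>x0)&(C[...,0]<x1)&(C[...,1]>y0)&(C[...,1]<y1);p=C[m]
        print(n,np.round(np.median(p[:,1]),2),m.sum(), "slope deg",np.round(np.degrees(np.polyfit(p[:,0],p[:,1],1)[0]),2) if m.sum()>5 else "")
    return im,C
E
python3 -c "
from h import *
look('w5')"
```

```text
7.8 [ 0.61381894 -0.00764315  0.09821272] tool-frame F [-3.2  4.  -6.6]
jaw outer -25.88 220 slope deg -0.82
cheek outer -19.83 212 slope deg -2.22
handle side -10.02 1677 slope deg -0.96
```

{"fn": "step_arm", "kwargs": {
  "steps": [
    {"xyz": [0,0.08,-0.127],"turn": [0,0,0],"gripper": -1},
    {"xyz": [0,0,0],"turn": [0,0,0],"gripper": -1},
    {"xyz": [-0.175,0,0],"turn": [0,0,0],"gripper": -1},
    {"xyz": [-0.175,0,0],"turn": [0,0,0],"gripper": -1},
    {"xyz": [0,0,0],"turn": [0,0,0],"gripper": -1},
    {"xyz": [0,-0.038,0.061],"turn": [0,0,0],"gripper": -1},
    {"xyz": [0,-0.042,0.066],"turn": [0,0,0],"gripper": -1},
    {"xyz": [0,0,0],"turn": [0,0,0],"gripper": -1},
    {"xyz": [0.05,0,0],"turn": [0,0,0],"gripper": -1},
    {"xyz": [0.05,0,0],"turn": [0,0,0],"gripper": -1}
  ]
}}

```text
time_s: 8.68
position: [0.609, -0.0169, 0.0982]
tool_rot: [[0.437, 0.761, 0.479], [0.9, -0.37, -0.232], [0.001, 0.532, -0.847]]
ft_force: [-8.7, -2.5, 14.7]
grip_width: -0.0001
```

{"fn": "step_arm", "kwargs": {
  "steps": [
    {"xyz": [0.05,0,0],"turn": [0,0,0],"gripper": -1},
    {"xyz": [0.05,0,0],"turn": [0,0,0],"gripper": -1}
  ]
}}

```text
time_s: 8.85
position: [0.611, -0.0131, 0.0984]
tool_rot: [[0.436, 0.761, 0.48], [0.9, -0.37, -0.232], [0.001, 0.533, -0.846]]
ft_force: [-4.5, -3.1, 12.1]
grip_width: 0.0001
```

{"fn": "step_arm", "kwargs": {
  "steps": [
    {"xyz": [0.05,0,0],"turn": [0,0,0],"gripper": -1},
    {"xyz": [0.05,0,0],"turn": [0,0,0],"gripper": -1},
    {"xyz": [0.05,0,0],"turn": [0,0,0],"gripper": -1}
  ]
}}

```text
time_s: 9.1
position: [0.6138, -0.0077, 0.0982]
tool_rot: [[0.436, 0.761, 0.48], [0.9, -0.37, -0.232], [0.001, 0.533, -0.846]]
ft_force: [-2.9, -2.1, 8.7]
grip_width: -0.0002
```

```bash
python3 -c "
from h import *
look('w6')
for f in ('w3','w4','w5','w6'):
    w=np.load(f'pics/{f}.npz');C=cloud(w['d'],w['E']);z=(C[...,2]>3)&(C[...,2]<11)
    r=[]
    for x0,x1,y0,y1 in((-4,4,-40,-18),(33,41,-40,-10),(75,125,-20,0)):
        m=z&(C[...,0]>x0)&(C[...,0]<x1)&(C[...,1]>y0)&(C[...,1]<y1);r.append((np.median(C[m][:,1]).round(2),m.sum()))
    print(f,r)
"
```

```text
9.1 [ 0.61379362 -0.00769926  0.0982394 ] tool-frame F [-3.2  3.2 -8.3]
jaw outer -25.11 233 slope deg -1.42
cheek outer -19.95 225 slope deg -0.52
handle side -9.03 1666 slope deg -0.13
w3 [(np.float64(-28.3), np.int64(180)), (np.float64(-19.9), np.int64(175)), (np.float64(-9.84), np.int64(1035))]
w4 [(np.float64(-27.41), np.int64(230)), (np.float64(-19.95), np.int64(219)), (np.float64(-9.9), np.int64(1276))]
w5 [(np.float64(-25.88), np.int64(220)), (np.float64(-19.83), np.int64(212)), (np.float64(-9.89), np.int64(1285))]
w6 [(np.float64(-25.11), np.int64(233)), (np.float64(-19.95), np.int64(225)), (np.float64(-9.02), np.int64(1280))]
```

{"fn": "step_arm", "kwargs": {
  "steps": [
    {"xyz": [0,0.08,-0.127],"turn": [0,0,0],"gripper": -1},
    {"xyz": [0,0,0],"turn": [0,0,0],"gripper": -1},
    {"xyz": [-0.175,0,0],"turn": [0,0,0],"gripper": -1},
    {"xyz": [-0.175,0,0],"turn": [0,0,0],"gripper": -1},
    {"xyz": [0,0,0],"turn": [0,0,0],"gripper": -1},
    {"xyz": [0,-0.038,0.061],"turn": [0,0,0],"gripper": -1},
    {"xyz": [0,-0.042,0.066],"turn": [0,0,0],"gripper": -1},
    {"xyz": [0,0,0],"turn": [0,0,0],"gripper": -1},
    {"xyz": [0.05,0,0],"turn": [0,0,0],"gripper": -1},
    {"xyz": [0.05,0,0],"turn": [0,0,0],"gripper": -1}
  ]
}}

```text
time_s: 9.98
position: [0.609, -0.017, 0.0982]
tool_rot: [[0.437, 0.761, 0.479], [0.9, -0.37, -0.232], [0.001, 0.532, -0.847]]
ft_force: [-8.1, -3.2, 15.7]
grip_width: -0.0
```

{"fn": "step_arm", "kwargs": {
  "steps": [
    {"xyz": [0.05,0,0],"turn": [0,0,0],"gripper": -1},
    {"xyz": [0.05,0,0],"turn": [0,0,0],"gripper": -1}
  ]
}}

```text
time_s: 10.15
position: [0.611, -0.0132, 0.0984]
tool_rot: [[0.437, 0.761, 0.48], [0.9, -0.37, -0.232], [0.001, 0.533, -0.846]]
ft_force: [-4.7, -3.4, 12.2]
grip_width: -0.0002
```

{"fn": "step_arm", "kwargs": {
  "steps": [
    {"xyz": [0.05,0,0],"turn": [0,0,0],"gripper": -1},
    {"xyz": [0.05,0,0],"turn": [0,0,0],"gripper": -1},
    {"xyz": [0.05,0,0],"turn": [0,0,0],"gripper": -1}
  ]
}}

```text
time_s: 10.4
position: [0.6136, -0.0077, 0.0982]
tool_rot: [[0.436, 0.761, 0.479], [0.9, -0.37, -0.232], [0.001, 0.532, -0.846]]
ft_force: [-5.6, -2.1, 10.3]
grip_width: -0.0
```

```bash
python3 -c "
from h import *
im,C=look('w7')
cv2.imwrite('pics/w7.png',cv2.resize(im[130:290,130:400],None,fx=2.9,fy=2.9,interpolation=cv2.INTER_CUBIC)[:,:,::-1])
"
```

```text
10.4 [ 0.61358602 -0.00774631  0.09823607] tool-frame F [ -4.4   2.  -10.9]
jaw outer -25.08 226 slope deg 1.8
cheek outer -19.86 222 slope deg 2.19
handle side -6.7 1591 slope deg 1.65
```

View pics/w7.png

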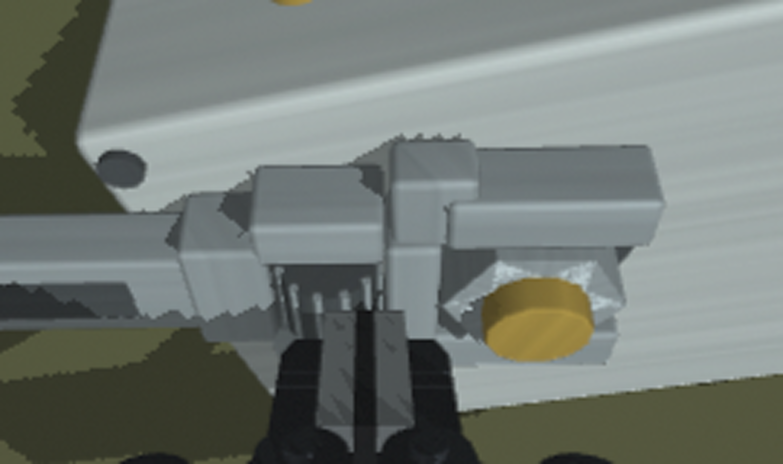

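The wrench is turning slightly within its slack as the jaw closes on the nut at crop (540,290). I measure the jaw relative to the handle's own line.

```bash
cat >> h.py <<'E'
def rel(f):
    w=np.load(f'pics/{f}.npz');C=cloud(w['d'],w['E']);z=(C[...,2]>3)&(C[...,2]<11)
    m=z&(C[...,0]>70)&(C[...,0]<125)&(C[...,1]>-20)&(C[...,1]<0);p=C[m]
    for _ in range(3):
        k=np.polyfit(p[:,0],p[:,1],1);r=p[:,1]-np.polyval(k,p[:,0]);p=p[abs(r)<1.5]
    out=[]
    for x0,x1,y0 in((-5,5,-40),(33,41,-40)):
        m=z&(C[...,0]>x0)&(C[...,0]<x1)&(C[...,1]>y0)&(C[...,1]<-15);q=C[m]
        out.append(np.median((q[:,1]-np.polyval(k,q[:,0]))*np.cos(np.arctan(k[0])))-11)
    print(f,"yaw",np.round(YAW+np.degrees(np.arctan(k[0])),2),"handle line at x=0",np.round(np.polyval(k,0)+11,2),"jaw outer y",np.round(out[0],2),"cheek",np.round(out[1],2))
E
python3 -c "
from h import *
for f in ('w3','w4','w5','w6','w7'):rel(f)
"
```

```text
w3 yaw -117.0 handle line at x=0 2.89 jaw outer y -31.18 cheek -22.15
w4 yaw -116.87 handle line at x=0 2.63 jaw outer y -30.03 cheek -22.03
w5 yaw -116.98 handle line at x=0 2.81 jaw outer y -28.67 cheek -22.02
w6 yaw -116.18 handle line at x=0 2.3 jaw outer y -27.42 cheek -22.14
w7 yaw -114.24 handle line at x=0 0.98 jaw outer y -26.04 cheek -21.98
```

{"fn": "step_arm", "kwargs": {
  "steps": [
    {"xyz": [0,0.08,-0.127],"turn": [0,0,0],"gripper": -1},
    {"xyz": [0,0,0],"turn": [0,0,0],"gripper": -1},
    {"xyz": [-0.175,0,0],"turn": [0,0,0],"gripper": -1},
    {"xyz": [-0.175,0,0],"turn": [0,0,0],"gripper": -1},
    {"xyz": [0,0,0],"turn": [0,0,0],"gripper": -1}
  ]
}}

```text
time_s: 10.87
position: [0.6061, -0.0211, 0.1023]
tool_rot: [[0.438, 0.763, 0.476], [0.899, -0.372, -0.231], [0.001, 0.529, -0.849]]
ft_force: [1.2, 0.3, -0.5]
grip_width: -0.0001
```

```bash
python3 -c "
from h import *
im,C=look('w8');rel('w8')
"
```

```text
10.8667 [ 0.60610171 -0.02110454  0.10226801] tool-frame F [0.8 0.6 0.9]
jaw outer -25.08 222 slope deg 2.1
cheek outer -19.96 209 slope deg 3.57
handle side -6.8 1510 slope deg 1.66
w8 yaw -114.28 handle line at x=0 1.0 jaw outer y -26.09 cheek -22.05
```

About 1 mm remains (jaw at -26.1, versus about -25 when snug). Fifth stroke, watching the tangential force.

{"fn": "step_arm", "kwargs": {
  "steps": [
    {"xyz": [0,-0.038,0.061],"turn": [0,0,0],"gripper": -1},
    {"xyz": [0,-0.042,0.066],"turn": [0,0,0],"gripper": -1},
    {"xyz": [0,0,0],"turn": [0,0,0],"gripper": -1},
    {"xyz": [0.05,0,0],"turn": [0,0,0],"gripper": -1},
    {"xyz": [0.05,0,0],"turn": [0,0,0],"gripper": -1}
  ]
}}

```text
time_s: 11.33
position: [0.6089, -0.0171, 0.0981]
tool_rot: [[0.437, 0.762, 0.478], [0.9, -0.37, -0.232], [0.0, 0.532, -0.847]]
ft_force: [-9.0, -4.1, 16.2]
grip_width: -0.0
```

{"fn": "step_arm", "kwargs": {
  "steps": [
    {"xyz": [0.05,0,0],"turn": [0,0,0],"gripper": -1},
    {"xyz": [0.05,0,0],"turn": [0,0,0],"gripper": -1}
  ]
}}

```text
time_s: 11.5
position: [0.6107, -0.0134, 0.0984]
tool_rot: [[0.437, 0.762, 0.479], [0.9, -0.37, -0.232], [0.0, 0.532, -0.847]]
ft_force: [-6.2, -5.8, 12.4]
grip_width: 0.0001
```

{"fn": "step_arm", "kwargs": {
  "steps": [
    {"xyz": [0.05,0,0],"turn": [0,0,0],"gripper": -1},
    {"xyz": [0.05,0,0],"turn": [0,0,0],"gripper": -1}
  ]
}}

```text
time_s: 11.67
position: [0.6125, -0.01, 0.0983]
tool_rot: [[0.437, 0.762, 0.479], [0.9, -0.37, -0.232], [-0.0, 0.532, -0.847]]
ft_force: [-8.1, -7.4, 15.0]
grip_width: 0.0001
```

```bash
python3 -c "
from h import *
im,C=look('w9');rel('w9')
"
```

```text
11.6667 [ 0.61249948 -0.01004314  0.09828782] tool-frame F [-10.2   4.5 -14.9]
jaw outer -24.84 223 slope deg 2.4
cheek outer -20.06 212 slope deg 3.04
handle side -6.8 1584 slope deg 1.8
w9 yaw -114.19 handle line at x=0 0.8 jaw outer y -25.64 cheek -22.03
```

Tangential force rose to 10 N, so it is close to snug. One confirming stroke.

{"fn": "step_arm", "kwargs": {
  "steps": [
    {"xyz": [0,0.08,-0.127],"turn": [0,0,0],"gripper": -1},
    {"xyz": [0,0,0],"turn": [0,0,0],"gripper": -1},
    {"xyz": [-0.15,0,0],"turn": [0,0,0],"gripper": -1},
    {"xyz": [-0.15,0,0],"turn": [0,0,0],"gripper": -1},
    {"xyz": [0,0,0],"turn": [0,0,0],"gripper": -1},
    {"xyz": [0,-0.038,0.061],"turn": [0,0,0],"gripper": -1},
    {"xyz": [0,-0.042,0.066],"turn": [0,0,0],"gripper": -1},
    {"xyz": [0,0,0],"turn": [0,0,0],"gripper": -1},
    {"xyz": [0.05,0,0],"turn": [0,0,0],"gripper": -1},
    {"xyz": [0.05,0,0],"turn": [0,0,0],"gripper": -1}
  ]
}}

```text
time_s: 12.55
position: [0.6088, -0.0172, 0.098]
tool_rot: [[0.437, 0.762, 0.478], [0.899, -0.37, -0.232], [-0.0, 0.532, -0.847]]
ft_force: [-9.9, -5.1, 16.8]
grip_width: 0.0001
```

{"fn": "step_arm", "kwargs": {
  "steps": [
    {"xyz": [0.05,0,0],"turn": [0,0,0],"gripper": -1},
    {"xyz": [0.05,0,0],"turn": [0,0,0],"gripper": -1}
  ]
}}

```text
time_s: 12.72
position: [0.6107, -0.0136, 0.0983]
tool_rot: [[0.437, 0.762, 0.479], [0.9, -0.37, -0.232], [0.0, 0.532, -0.847]]
ft_force: [-5.9, -6.8, 12.6]
grip_width: -0.0002
```

```bash
python3 -c "
from h import *
im,C=look('w10');rel('w10')
"
```

```text
12.7167 [ 0.61069967 -0.01364788  0.09834665] tool-frame F [ -8.7   4.7 -11.9]
jaw outer -24.94 229 slope deg 1.77
cheek outer -20.23 221 slope deg 1.42
handle side -7.33 1610 slope deg 1.5
w10 yaw -114.44 handle line at x=0 0.75 jaw outer y -25.64 cheek -21.99
```

The stroke gave no further closing (jaw at -25.64 both times, finger dragging), so the jaw is snug. I lift clear, move along to the handle end and stand the tool upright.

{"fn": "step_arm", "kwargs": {
  "steps": [
    {"xyz": [0,0.1,-0.16],"turn": [0,0,0],"gripper": -1},
    {"xyz": [0,0.3,-0.48],"turn": [0,0,0],"gripper": -1},
    {"xyz": [-0.6,0.3,-0.48],"turn": [0,0,0],"gripper": -1},
    {"xyz": [-0.6,0,0],"turn": [0,0,0],"gripper": -1},
    {"xyz": [-0.6,0,0],"turn": [0,0,0],"gripper": -1},
    {"xyz": [-0.6,0,0],"turn": [0,0,0],"gripper": -1},
    {"xyz": [0,0,0],"turn": [0.872,0,0],"gripper": -1},
    {"xyz": [0,0,0],"turn": [0.872,0,0],"gripper": -1},
    {"xyz": [0,0,0],"turn": [0.872,0,0],"gripper": -1},
    {"xyz": [0,0,0],"turn": [0.872,0,0],"gripper": -1},
    {"xyz": [0,0,0],"turn": [0.872,0,0],"gripper": -1},
    {"xyz": [0,0,0],"turn": [0.872,0,0],"gripper": -1},
    {"xyz": [0,0,0],"turn": [0.872,0,0],"gripper": -1},
    {"xyz": [0,0,0],"turn": [0.872,0,0],"gripper": -1},
    {"xyz": [0,0,0],"turn": [0,0,0],"gripper": -1},
    {"xyz": [0,0,0],"turn": [0,0,0],"gripper": -1}
  ]
}}

```text
time_s: 14.1
position: [0.5687, -0.0992, 0.1489]
tool_rot: [[0.437, 0.9, 0.002], [0.9, -0.437, 0.0], [0.001, 0.002, -1.0]]
ft_force: [0.5, -0.4, 0.0]
grip_width: 0.0003
```

```bash
python3 - <<'E'
from h import *
s=env.observe();print(s['position'],np.round(s['q'],1))
plan(wr(.132,.034,.07,-114.3),Rlean(-114.3,0))
i=cams.camera_info("wrist");im,d=cams.get_image("wrist");np.savez('pics/w11.npz',im=im,d=d,E=i["extrinsics"])
C=cloud(d,i["extrinsics"])
m=(C[...,2]>10)&(C[...,2]<17)&(C[...,0]>70)&(C[...,0]<160)&(abs(C[...,1])<25);p=C[m]
r=cv2.minAreaRect(p[:,:2].astype(np.float32));print("handle rect (old wrench frame)",r,p[:,2].mean())
cv2.imwrite('pics/w11.png',im[:,:,::-1])
E
```

```text
[ 0.56872254 -0.09923173  0.14893034] [-21.7  29.6  79.    0.1  71.3 -85.8]
turn total (units) [ 0.02 -0.01 -0.35]  shift after turn [-0.032  1.028  0.473]  shift before turn [-0.004  1.027  0.475]
handle rect (old wrench frame) ((109.81082153320312, 3.517460823059082), (80.06411743164062, 22.656280517578125), 1.5047005414962769) 13.78901794005561
```

View pics/w11.png

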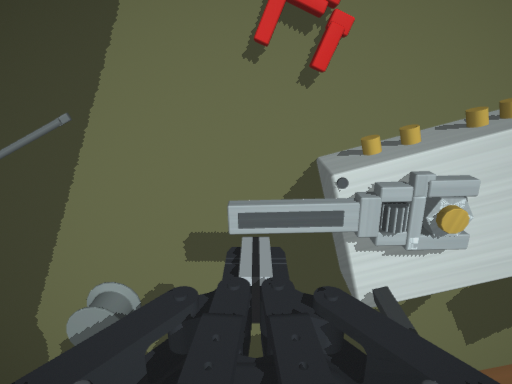

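The view shows the handle's free end at (230,217), closed fingers just past it, the spool at (105,310) well clear, and both jaws against the nut at (452,217). I go down on the far side of the handle.

{"fn": "step_arm", "kwargs": {
  "steps": [
    {"xyz": [0,0.51,0],"turn": [0,0,-0.35],"gripper": -1},
    {"xyz": [0,0.51,0],"turn": [0,0,0],"gripper": -1},
    {"xyz": [0,0,0],"turn": [0,0,0],"gripper": -1},
    {"xyz": [0,0,0.57],"turn": [0,0,0],"gripper": -1},
    {"xyz": [0,0,0.57],"turn": [0,0,0],"gripper": -1},
    {"xyz": [0,0,0.56],"turn": [0,0,0],"gripper": -1},
    {"xyz": [0,0,0],"turn": [0,0,0],"gripper": -1},
    {"xyz": [0,0,0],"turn": [0,0,0],"gripper": -1}
  ]
}}

```text
time_s: 14.82
position: [0.6047, -0.1159, 0.0814]
tool_rot: [[0.411, 0.912, -0.0], [0.912, -0.411, 0.001], [0.001, -0.001, -1.0]]
ft_force: [0.4, 0.4, -0.6]
grip_width: 0.0003
```

{"fn": "step_arm", "kwargs": {
  "steps": [
    {"xyz": [0,-0.1,0],"turn": [0,0,0],"gripper": -1},
    {"xyz": [0,-0.1,0],"turn": [0,0,0],"gripper": -1},
    {"xyz": [0,0,0],"turn": [0,0,0],"gripper": -1}
  ]
}}

```text
time_s: 15.07
position: [0.5978, -0.1128, 0.083]
tool_rot: [[0.411, 0.912, 0.003], [0.912, -0.411, 0.0], [0.001, 0.002, -1.0]]
ft_force: [0.1, -0.1, -0.5]
grip_width: 0.0002
```

{"fn": "step_arm", "kwargs": {
  "steps": [
    {"xyz": [0,-0.05,0],"turn": [0,0,0],"gripper": -1},
    {"xyz": [0,-0.05,0],"turn": [0,0,0],"gripper": -1},
    {"xyz": [0,0,0],"turn": [0,0,0],"gripper": -1}
  ]
}}

```text
time_s: 15.32
position: [0.5947, -0.1116, 0.0822]
tool_rot: [[0.411, 0.912, 0.002], [0.912, -0.411, 0.0], [0.001, 0.002, -1.0]]
ft_force: [0.6, -1.2, 0.5]
grip_width: 0.0003
```

{"fn": "step_arm", "kwargs": {
  "steps": [
    {"xyz": [-0.022,-0.132,0],"turn": [0,0,0.5],"gripper": -1},
    {"xyz": [-0.022,-0.132,0],"turn": [0,0,0.5],"gripper": -1},
    {"xyz": [-0.022,-0.132,0],"turn": [0,0,0.5],"gripper": -1},
    {"xyz": [-0.022,-0.132,0],"turn": [0,0,0.5],"gripper": -1}
  ]
}}

```text
time_s: 15.65
position: [0.5751, -0.1049, 0.0821]
tool_rot: [[0.553, 0.833, 0.004], [0.833, -0.553, 0.0], [0.002, 0.003, -1.0]]
ft_force: [3.8, 0.3, 1.8]
grip_width: -0.0
```

```bash
python3 - <<'E'
from h import *
im,C=look('w12')
s=env.observe();p=(np.array(s['position'])[:2]-N);print("tcp rel N: r",np.linalg.norm(p),"ang",np.degrees(np.arctan2(p[1],p[0])))
m=(C[...,2]>10)&(C[...,2]<17)&(C[...,0]>60)&(C[...,0]<160)&(C[...,1]>-60)&(C[...,1]<25);q=C[m]
r=cv2.minAreaRect(q[:,:2].astype(np.float32));print("handle rect",r)
cv2.imwrite('pics/w12.png',im[:,:,::-1])
E
```

```text
15.65 [ 0.57513466 -0.10494927  0.08213798] tool-frame F [ 2.3  3.1 -1.8]
jaw outer nan 0 slope deg 
cheek outer -26.22 119 slope deg -10.23
handle side -0.76 6 slope deg -7.15
tcp rel N: r 0.13331621557885343 ang -114.2487115396049
handle rect ((103.69529724121094, -11.017242431640625), (27.406536102294922, 91.08709716796875), 82.47496795654297)
  return _methods._mean(a, axis=axis, dtype=dtype,
  ret = ret.dtype.type(ret / rcount)
```

View pics/w12.png

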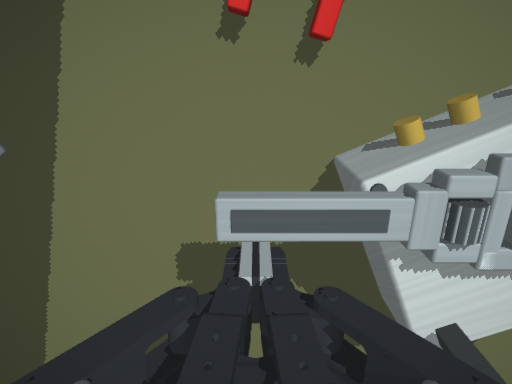

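The handle (end at (217,217)) is following the finger with about 3 N. Continuing the swing.

{"fn": "step_arm", "kwargs": {
  "steps": [
    {"xyz": [-0.022,-0.132,0],"turn": [0,0,0.5],"gripper": -1},
    {"xyz": [-0.022,-0.132,0],"turn": [0,0,0.5],"gripper": -1},
    {"xyz": [-0.022,-0.132,0],"turn": [0,0,0.5],"gripper": -1},
    {"xyz": [-0.022,-0.132,0],"turn": [0,0,0.5],"gripper": -1},
    {"xyz": [-0.022,-0.132,0],"turn": [0,0,0.5],"gripper": -1},
    {"xyz": [-0.022,-0.132,0],"turn": [0,0,0.5],"gripper": -1},
    {"xyz": [-0.022,-0.132,0],"turn": [0,0,0.5],"gripper": -1}
  ]
}}

```text
time_s: 16.28
position: [0.543, -0.086, 0.082]
tool_rot: [[0.761, 0.649, 0.004], [0.649, -0.761, -0.0], [0.003, 0.002, -1.0]]
ft_force: [4.8, -0.3, 0.4]
grip_width: -0.0002
```

{"fn": "step_arm", "kwargs": {
  "steps": [
    {"xyz": [-0.022,-0.132,0],"turn": [0,0,0.5],"gripper": -1},
    {"xyz": [-0.022,-0.132,0],"turn": [0,0,0.5],"gripper": -1},
    {"xyz": [-0.022,-0.132,0],"turn": [0,0,0.5],"gripper": -1},
    {"xyz": [-0.022,-0.132,0],"turn": [0,0,0.5],"gripper": -1}
  ]
}}

```text
time_s: 16.62
position: [0.5275, -0.0713, 0.082]
tool_rot: [[0.855, 0.519, 0.003], [0.519, -0.855, -0.0], [0.003, 0.002, -1.0]]
ft_force: [3.5, -1.7, 0.3]
grip_width: 0.0002
```

```bash
cat >> h.py <<'E'
def st():
    s=env.observe();p=(np.array(s['position'])[:2]-N);R=np.array(s['tool_rot'])
    print(s['time_s'],s['position'],"r",np.linalg.norm(p).round(4),"ang",np.degrees(np.arctan2(p[1],p[0])).round(1),"tool yaw->wrench",np.degrees(np.arctan2(-R[1,0],-R[0,0])).round(1),"F",np.round(R.T@s['ft_force'],1),"q",np.round(s['q'],0))
E
python3 -c "
from h import *
st()"
```

```text
16.6167 [ 0.52745664 -0.07129407  0.08195606] r 0.1346 ang -139.0 tool yaw->wrench -148.7 F [ 2.1  3.3 -0.3] q [-20.  31.  91.   0.  58. -52.]
```

{"fn": "step_arm", "kwargs": {
  "steps": [
    {"xyz": [-0.022,-0.132,0],"turn": [0,0,0.5],"gripper": -1},
    {"xyz": [-0.022,-0.132,0],"turn": [0,0,0.5],"gripper": -1},
    {"xyz": [-0.022,-0.132,0],"turn": [0,0,0.5],"gripper": -1}
  ]
}}

```text
time_s: 16.87
position: [0.5174, -0.0587, 0.0819]
tool_rot: [[0.911, 0.413, 0.003], [0.413, -0.911, -0.0], [0.003, 0.002, -1.0]]
ft_force: [4.0, -1.8, -0.2]
grip_width: 0.0002
```

{"fn": "step_arm", "kwargs": {
  "steps": [
    {"xyz": [-0.011,-0.066,0],"turn": [0,0,0.25],"gripper": -1},
    {"xyz": [0,0,0],"turn": [0,0,0],"gripper": -1}
  ]
}}

```text
time_s: 17.03
position: [0.5154, -0.0561, 0.0818]
tool_rot: [[0.918, 0.396, 0.002], [0.396, -0.918, 0.0], [0.002, 0.0, -1.0]]
ft_force: [1.1, -0.1, -0.6]
grip_width: 0.0001
```

{"fn": "step_arm", "kwargs": {
  "steps": [
    {"xyz": [-0.011,-0.066,0],"turn": [0,0,0.25],"gripper": -1},
    {"xyz": [0,0,0],"turn": [0,0,0],"gripper": -1}
  ]
}}

```text
time_s: 17.2
position: [0.514, -0.054, 0.0817]
tool_rot: [[0.926, 0.377, 0.002], [0.377, -0.926, 0.0], [0.002, 0.0, -1.0]]
ft_force: [2.1, -1.9, 1.1]
grip_width: -0.0003
```

```bash
python3 -c "
from h import *
st()"
```

```text
17.2 [ 0.51395549 -0.05401154  0.08174674] r 0.1352 ang -148.3 tool yaw->wrench -157.9 F [ 1.2  2.6 -1.1] q [-19.  30.  93.   0.  57. -41.]
```

Not yet at the stop; I push on in 1° steps, watching for a force rise.

{"fn": "step_arm", "kwargs": {
  "steps": [
    {"xyz": [-0.011,-0.066,0],"turn": [0,0,0.25],"gripper": -1},
    {"xyz": [0,0,0],"turn": [0,0,0],"gripper": -1}
  ]
}}

```text
time_s: 17.37
position: [0.5124, -0.0517, 0.0817]
tool_rot: [[0.934, 0.358, 0.002], [0.358, -0.934, 0.0], [0.002, 0.0, -1.0]]
ft_force: [3.0, -2.5, 1.4]
grip_width: 0.0003
```

{"fn": "step_arm", "kwargs": {
  "steps": [
    {"xyz": [-0.011,-0.066,0],"turn": [0,0,0.25],"gripper": -1},
    {"xyz": [0,0,0],"turn": [0,0,0],"gripper": -1}
  ]
}}

```text
time_s: 17.53
position: [0.5112, -0.0496, 0.0817]
tool_rot: [[0.941, 0.339, 0.002], [0.339, -0.941, -0.0], [0.002, 0.001, -1.0]]
ft_force: [2.6, -4.2, 0.3]
grip_width: 0.0002
```

{"fn": "step_arm", "kwargs": {
  "steps": [
    {"xyz": [-0.011,-0.066,0],"turn": [0,0,0.25],"gripper": -1},
    {"xyz": [0,0,0],"turn": [0,0,0],"gripper": -1}
  ]
}}

```text
time_s: 17.7
position: [0.5102, -0.0474, 0.0818]
tool_rot: [[0.947, 0.32, 0.003], [0.32, -0.947, -0.0], [0.002, 0.001, -1.0]]
ft_force: [4.8, -5.0, -0.6]
grip_width: 0.0
```

```bash
python3 -c "
from h import *
st()"
```

```text
17.7 [ 0.51020676 -0.04735758  0.08175215] r 0.1351 ang -151.6 tool yaw->wrench -161.3 F [2.9 6.3 0.6] q [-19.  29.  94.   0.  56. -37.]
```

{"fn": "step_arm", "kwargs": {
  "steps": [
    {"xyz": [0,-0.05,0],"turn": [0,0,0],"gripper": -1},
    {"xyz": [0,0,0],"turn": [0,0,0],"gripper": -1}
  ]
}}

```text
time_s: 17.87
position: [0.5097, -0.0456, 0.0818]
tool_rot: [[0.947, 0.321, 0.003], [0.321, -0.947, -0.001], [0.002, 0.002, -1.0]]
ft_force: [3.7, -5.1, -1.6]
grip_width: 0.0
```

{"fn": "step_arm", "kwargs": {
  "steps": [
    {"xyz": [0,-0.05,0],"turn": [0,0,0],"gripper": -1},
    {"xyz": [0,0,0],"turn": [0,0,0],"gripper": -1},
    {"xyz": [0,0,0],"turn": [0,0,0],"gripper": -1}
  ]
}}

```text
time_s: 18.12
position: [0.5091, -0.0439, 0.0817]
tool_rot: [[0.947, 0.321, 0.003], [0.321, -0.947, -0.001], [0.002, 0.002, -1.0]]
ft_force: [5.0, -5.9, -0.5]
grip_width: -0.0002
```

```bash
python3 - <<'E'
from h import *
st()
i=cams.camera_info("wrist");im,d=cams.get_image("wrist");np.savez('pics/w13.npz',im=im,d=d,E=i["extrinsics"])
cv2.imwrite('pics/w13.png',im[:,:,::-1])
E
```

```text
18.1167 [ 0.50905287 -0.043905    0.08174092] r 0.1345 ang -153.1 tool yaw->wrench -161.3 F [2.8 7.2 0.5] q [-18.  29.  94.   0.  56. -37.]
```

View pics/w13.png

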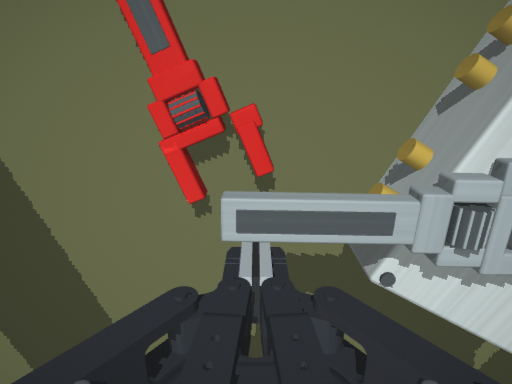

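Force climbed to 7 N while the handle reads about 47° of swing. That suggests the stop is reached and I should not press further. I back off, lift and inspect the jaw.

{"fn": "step_arm", "kwargs": {
  "steps": [
    {"xyz": [0,0.3,0],"turn": [0,0,0],"gripper": -1},
    {"xyz": [0,0.2,0],"turn": [0,0,0],"gripper": -1},
    {"xyz": [0,0,-0.8],"turn": [0,0,0],"gripper": -1},
    {"xyz": [0,0,-0.8],"turn": [0,0,0],"gripper": -1},
    {"xyz": [0,-0.6,-0.3],"turn": [0,0,0],"gripper": -1},
    {"xyz": [0.5,-0.6,0],"turn": [0,0,0],"gripper": -1},
    {"xyz": [0.5,-0.6,0],"turn": [0,0,0],"gripper": -1},
    {"xyz": [0,0,0],"turn": [0,0,0],"gripper": -1},
    {"xyz": [0,0,0],"turn": [0,0,0],"gripper": -1}
  ]
}}

```text
time_s: 18.92
position: [0.5292, 0.0196, 0.1572]
tool_rot: [[0.946, 0.323, -0.001], [0.323, -0.946, 0.001], [-0.0, -0.001, -1.0]]
ft_force: [-1.2, -0.2, 0.7]
grip_width: -0.0
```

```bash
cat >> h.py <<'E'
import h0 if False else sys
E
sed -i '$d' h.py
python3 - <<'E'
import h
from h import *
st()
i=cams.camera_info("wrist");im,d=cams.get_image("wrist");np.savez('pics/w14.npz',im=im,d=d,E=i["extrinsics"])
cv2.imwrite('pics/w14.png',im[:,:,::-1])
# handle yaw from world cloud: top surface
for y in (-158.,):
    h.YAW=y;C=cloud(d,i["extrinsics"])
    m=(C[...,2]>11)&(C[...,2]<16)&(C[...,0]>75)&(C[...,0]<145)&(abs(C[...,1])<35);q=C[m][:,:2].astype(np.float32)
    print(cv2.minAreaRect(q),m.sum())
    for f in('w14',):rel(f)
E
```

```text
18.9167 [0.52920237 0.01958586 0.1572016 ] r 0.0998 ang 178.5 tool yaw->wrench -161.1 F [-1.2 -0.2 -0.7] q [-11.  25.  86.   0.  69. -30.]
((110.61674499511719, -6.149230003356934), (22.822677612304688, 69.72089385986328), 87.47801971435547) 1465
w14 yaw -160.86 handle line at x=0 -0.21 jaw outer y -25.73 cheek -21.96
```

View pics/w14.png

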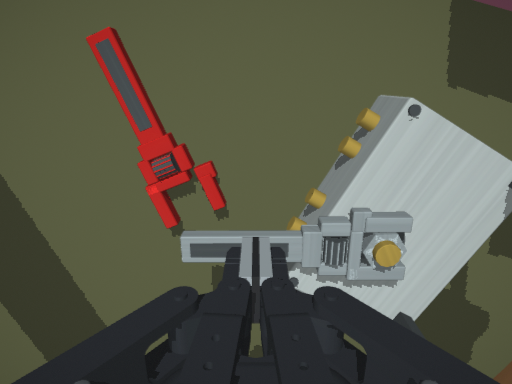

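The jaw is still snug (outer face -25.7, unchanged). The wrench has swung from -114.4° to -160.8°, and the 7 N push held statically, three times the nut's friction, so the nut is at its stop. I retreat, check once more and hand in.

{"fn": "step_arm", "kwargs": {
  "steps": [
    {"xyz": [0,-0.4,-0.7],"turn": [0,0,0],"gripper": -1},
    {"xyz": [0,-0.5,-0.7],"turn": [0,0,0],"gripper": -1},
    {"xyz": [0,-0.5,-0.4],"turn": [0,0,0],"gripper": -1},
    {"xyz": [0,0,0],"turn": [0,0,0],"gripper": -1},
    {"xyz": [0,0,0],"turn": [0,0,0],"gripper": -1},
    {"xyz": [0,0,0],"turn": [0,0,0],"gripper": -1}
  ]
}}

```text
time_s: 19.47
position: [0.5111, 0.0707, 0.2286]
tool_rot: [[0.947, 0.32, -0.001], [0.32, -0.947, 0.001], [-0.001, -0.001, -1.0]]
ft_force: [-0.0, -0.9, -0.8]
grip_width: -0.0001
```

```bash
python3 - <<'E'
import h
from h import *
st();h.YAW=-160.8
i=cams.camera_info("wrist");im,d=cams.get_image("wrist");np.savez('pics/w15.npz',im=im,d=d,E=i["extrinsics"])
rel('w15')
a=np.load('pics/v1.npz')['b'];b,_=cams.get_image("top")
# bystanders: image change around flux, spool, screwdriver
for n,(x0,y0,x1,y1) in dict(flux=(140,210,168,236),spool=(362,153,394,183),driver=(345,222,430,242)).items():
    print(n,np.abs(a[y0:y1,x0:x1].astype(int)-b[y0:y1,x0:x1]).mean().round(1))
E
```

```text
19.4667 [0.51111016 0.07066821 0.22862827] r 0.1295 ang 155.5 tool yaw->wrench -161.3 F [-0.3  0.8  0.8] q [ -5.  19.  82.   0.  79. -24.]
w15 yaw -163.35 handle line at x=0 5.05 jaw outer y -30.87 cheek -25.56
flux 5.5
spool 32.3
driver 30.0
```

Spool and screwdriver pixels changed, possibly from the arm's shadow. I use the last picture to check that and the wrench.

```bash
python3 - <<'E'
from h import *
b,_=cams.get_image("top");w=np.load('pics/w15.npz')['im']
o=np.zeros((590,800,3),np.uint8);o[:384,:512]=b
c=cv2.resize(w[150:384,200:480],(480,400))[:206] if False else cv2.resize(b[130:220,210:330],(288,216),interpolation=cv2.INTER_CUBIC)
o[:216,512:]=c;w2=cv2.resize(w,(498,374));o[216:590,302:800]=w2;o[216:384,302:512]=b[216:384,302:512];
cv2.imwrite('pics/fin.png',o[:,:,::-1])
E
```

```text
(no output)
```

View pics/fin.png

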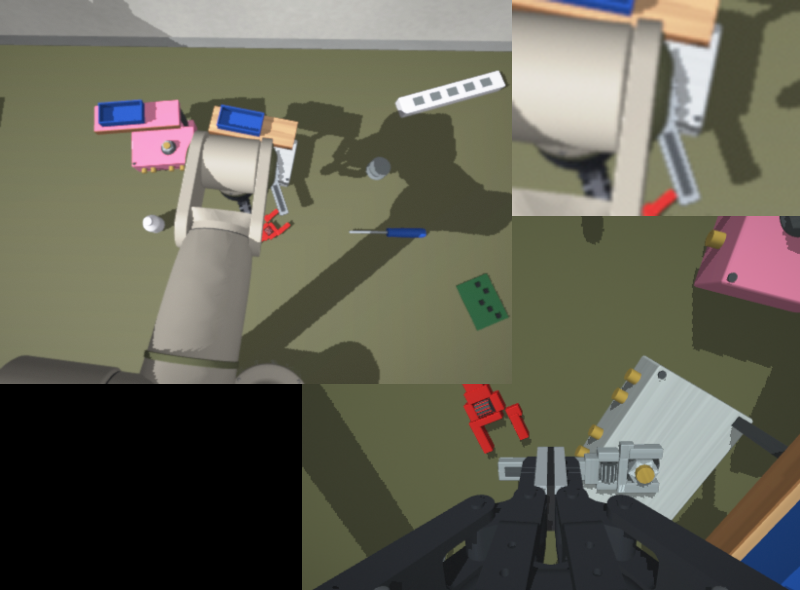

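The top view shows spool (378,168), screwdriver (390,232), flux (153,223) and the red look-alike unmoved; the pixel change was the arm's shadow. The wrench is still around the nut with the gripper well clear.

```bash
python3 -c "
from rig import order
print(order.close_job())"
```

```text
the job is handed in; nothing more can be done
None
```

I closed the wrench on the nut with the worm, swung the handle clockwise until it held against a stop, let go and handed the job in at about 19.5 s.

- **Closing the jaw:** It took six strokes on the worm, pressing with up to 17 N (8 to 15 was asked). The jaw closed about 5.5 mm. On the last stroke it did not move any further, and the drag along the stroke was 9–10 N instead of about 5 N. The fingers stayed off the jaw.
- **Tightening:** I pushed the handle with closed fingers from about -114° to -161°. At the end a 7 N push held still, about three times the nut's friction, so I take it to be at its stop. The force built up gradually rather than suddenly.
- **Swing angle:** The 46.4° swing is more than the nut's 43° of travel. I put the difference down to 1–2° of wrench play each way, which means a jaw gap of roughly 0.5 mm. I did not measure the nut's own rotation.
- **Last checks:** After the swing the jaw measured the same as before it, -25.7 against -25.6 mm. A later repeat from farther away disagreed (-30.9 mm, heading -163°). The gripper hid most of the handle in that view, so I disregarded it.
- **Other things on the bench:** The spool and screwdriver areas looked different in an image comparison. The final top picture showed that was the arm's shadow; all bystanders and the look-alikes are where they were, and the gripper touches nothing.

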